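# Press plunger held down in the V-block

## Robot

A 6-joint arm with a two-finger parallel gripper is mounted at the origin on the work surface. World frame = base frame: x ahead of the robot, y to its left, z up, the work surface at z = 0. Lengths are in m, angles in rad, forces in N, time in s.
With the tool pointing down it reaches from about 0.35 to 0.775 m from the base axis. Payload 5.5 kg.
Tool frame: the origin (TCP) lies midway between the tips of the shut fingers; the grasp point (between the pads) lies 19 mm behind it; z points along the fingers, y is the line along which they close (so a half turn about z gives the same grasp; the last joint's range is limited). The gripper opens to 85 mm and grips with 20 to 120 N. Pads are 22 mm wide; open, the fingers measure 114 mm over their backs; the gripper's body (76 mm by 85 mm) begins 54 mm behind the grasp point. The pads swing forward as they close: fully open they stand 13 mm farther back than shut.
Start: joints at [-1.298, 0.313, 0.046, 1.304, 0, 1.431], TCP at [0.231, -0.527, 0.231] pointing down, gripper open.
Joint ranges: [-2.76, 2.76], [-0.86, 1.69], [-1.03, 1.26], [-2.2, 2.34], [-1.47, 1.5], [-3.14, 3.14]. Speed limits (rad/s): [2.57, 2.57, 3.14, 3.14, 3.14, 3.14].

## Interface

Orientations are given as a unit quaternion [w, x, y, z].
In Python, from workcell import env gives the robot as it stands. The module is installed in compiled form; this text tells all that it offers.
- The arm moves only by the tool servo_tool, never from a script. Its argument "increments" is a list of rows, each an object of numbers: "grip": the closure, from 0 (fully open) to 1 (shut); "x", "y", "z": the shift along the tool's x, y, z in mm; "roll": the turn about the tool's z in degrees. In form: [{"grip": .., "x": .., "y": .., "z": .., "roll": ..}, ...]. A call has 1 to 5 rows; each row shifts and turns the commanded pose from where the row before left it, along the tool's axes as they then stand; what a row does not reach is not made up. A row lasts 1/12 s, in which the tool goes at most 41.7 mm and 7.16 degrees, less where a joint would pass 70% of its speed; a pose out of reach is approached as far as the arm can. A call is refused whole if a number of a shift passes 41.7 or a number of a turn 7.16, either way. A call with a gripper value outside its range is refused whole. The fingers move at their own pace and stop on an object; "grip_force" is the grip in N (left out, the last holds). Time passes only in rows, so rows that do not move let the fingers close. It gives the time, the measured TCP pose, the force, the opening and the grip force at its end, in the units of the state.
- env.get_state(): the state, without advancing time (a new reading comes with each control period).
- env.read_camera(name): name is "side" or "top"; returns the picture (420x560x3 uint8, red, green, blue); there is no depth.
- env.get_calibration(name): a dict with "vertical_fov" (degrees; the focal length in pixels is half the picture's height over the tangent of half this angle, whatever the lens; pixels are square), "cx", "cy" (the principal point, pixels), "rvec" (rotation vector, rad) and "tvec" (3), from world to camera coordinates, as OpenCV has them. Camera axes: x right, y down, z forward; pixel columns grow to the right and rows downward; lengths in m; the calibration is good to about 2 mm. A picture is of the moment at which its call begins. get_calibration takes no time and is no camera call.
- env.hand_in(): hands the job in; it is judged then, once.
The state is a dict: "clock": time; "joint_pos": joint angles; "qvel": joint speeds; "tau": joint torques, N m; "tcp_pos": TCP position; "orientation": TCP orientation; "wrist_force": force on the tool from outside, world axes, zero at the start; "ft_torque": the same for the moment, N m; "finger_gap": finger opening in m; "grip_force": force on a finger pad.
Only numpy, scipy, OpenCV 4.12 (cv2) and the standard library are available. Lean on these libraries where they do the work, as an engineer would, in place of code of your own. Each camera call takes 0.05 s, during which the arm holds its last target. There are 200 camera calls.

## Task

Take the thick stepped plunger of the hand press out of the wooden rest and lay it in the steel V-block, its full-width end up against the block's end stop and its thinner nose sticking out at the open end, ready for the nose to be polished. Set it down gently rather than dropping or ramming it, then push it down, with some 15 to 20 N and straight along the middle, so that it bears firmly on both sloping sides of the V alike, and finish while still holding it pressed there. Leave the other two bars in the rest and everything else on the table where they are.

Things in the scene. Friction and masses are not known exactly. Their poses are not given: they have to be found in the camera images.
- plunger: the plunger to seat, bare steel, about 0.37 kg: a smooth cylinder 24 mm in diameter and 100 mm long, with a coaxial nose 12 mm in diameter and 24 mm long on one end. It starts lying level in one slot of the rest. Origin on the axis at the middle of the 100 mm cylinder; x along the axis towards the nose; it may be rolled about x. The only thick bar with a nose.
- plunger_nose (a point): centre of the end face of the nose, 74 mm from the plunger's origin along its +x axis
- vblock: steel V-block fixed to the table, 122 mm long (x, along the groove), 60 mm wide. Origin: centre of its underside. On a 14 mm base plate stand two saddles, x = -46 to -26 and +26 to +46 mm; the 52 mm gap between is open, so fingers fit beside the bar there. 90 degree V in the saddles: bottom 24 mm up, top 42 mm up, mouth 37 mm wide. End stop at -x, open at +x.
- vblock_seat (a point): where the plunger's origin lies when it is fully seated and against the stop: in the middle of the block, 41 mm above its underside. Axes as the block's; the plunger's x must point along its +x (away from the stop).
- vblock_left: the sloping V faces on the block's +y side, on both saddles (fixed to the block; this origin coincides with the block's)
- vblock_right: the sloping V faces on the block's -y side, on both saddles (fixed to the block; this origin coincides with the block's)
- vblock_stop: the end stop, an upright dark steel plate 8 mm thick, 40 mm wide, from 13 to 55 mm above the block's underside; its inner face is at x = -50 mm of the block (fixed; this origin coincides with the block's)
- rest: fixed wooden rest 150 x 220 mm, 8 mm thick; origin: centre of its underside. Three slots along its x, at y = -70, 0, +70 mm, hold one bar each on two pairs of small rails 18 mm high (x = -46 to -26 and +26 to +46 mm), free between. The plunger's axis lies 29 mm above the table there, nose towards the rest's +x.
- plain_bar: bystander in another slot of the rest: plain steel bar 24 mm in diameter, 90 mm long, without a nose; origin at its middle
- thin_punch: bystander in another slot of the rest: steel punch 16 mm in diameter, 100 mm long, with a nose 8 mm thick and 20 mm long; origin at the middle of the 16 mm part
- spool: bystander: wooden thread spool standing, 40 mm wide, 48 mm high
- tin: bystander: small jar, 48 mm wide, 45 mm high
- spray_can: bystander: spray can, 54 mm wide, 130 mm high
- mallet: bystander: small hammer lying down
- wax_block: bystander: wax block 60 x 35 x 22 mm
- pliers: bystander: pliers lying down, 14 mm high

How it is judged:
On the way, in this order (a step that is already met when the one before it is completed fails the run):
1. the plunger is lifted clear of the rest by the fingers (height (world z) of plunger above 0.055 m and contact force between the fingers and plunger above 1 N and contact force between plunger and rest below 0.01 N), for 0.1 s.
2. the plunger lies in the V (distance between plunger and vblock_seat below 0.02 m and contact force between plunger and vblock_left above 0.5 N and contact force between plunger and vblock_right above 0.5 N), for 0.1 s.
At the end, for the whole second after the job is handed in: Through the last second: over 2 N between fingers and plunger; over 5 N on the V's left and on its right faces (weight alone gives 2 to 3); origin within 3 mm of the seat along the groove, 2 mm across and above; axis within 0.04 rad of the groove, nose at the open end; at rest (x of plunger in the frame of vblock_seat between -0.003 and 0.003 m and y of plunger in the frame of vblock_seat between -0.002 and 0.002 m and z of plunger in the frame of vblock_seat between -0.003 and 0.002 m and x of plunger_nose in the frame of vblock above 0.06 m and angle between the x axis of plunger and the x axis of vblock, either way round below 0.04 rad and contact force between plunger and vblock_left above 5 N and contact force between plunger and vblock_right above 5 N and contact force between the fingers and plunger above 2 N and linear speed of plunger below 0.01 m/s); the arm keeps its last pose, push and grip.
It fails at once if the plunger is dropped or rammed into the V (more than 80 N on one side) (contact force between plunger and vblock_left above 80 N or contact force between plunger and vblock_right above 80 N).
It fails at once if another bar or a bystander is moved by more than 20 mm (distance of any of plain_bar, thin_punch, spool, tin, spray_can, mallet, wax_block, pliers from where it was at the start of the episode above 0.02 m).
It also fails if it takes over 45 s, if anything falls off the work surface, if the arm or the gripper's body presses on something with over 40 N, if the wrist force passes 120 N, or if a joint passes its speed limit or range.

## Working session

There is one attempt and no reset: what is moved stays moved. The work goes in short steps, Python scripts to look and compute and a tool call to move; the robot and the scene stay as the last step left them, time stands still between calls to the robot, and variables do not carry over. Pictures are saved under pics/ and viewed, at most 10 in all, crops included, and the job is handed in when it is done.

Besides the shell and the picture viewer there is one more tool, called after "Call:" in YAML: its name, and indented under it one key for each argument. servo_tool: Moves the arm, as the interface text tells. Its arguments: {"type":"object","properties":{"increments":{"type":"array"},"grip_force":{"type":"number"}},"required":["increments"]}

```bash
mkdir -p pics
cat > h.py <<'E'
import numpy as np, cv2
from workcell import env
def snap(n,f):
    im=env.read_camera(n); cv2.imwrite(f'pics/{f}.png',cv2.cvtColor(im,cv2.COLOR_RGB2BGR)); return im
def cam(n):
    c=env.get_calibration(n); f=210/np.tan(np.radians(c['vertical_fov'])/2)
    K=np.array([[f,0,c['cx']],[0,f,c['cy']],[0,0,1]]); return K,np.array(c['rvec'],float),np.array(c['tvec'],float),c
def px2w(n,u,v,z):
    K,r,t,_=cam(n); R=cv2.Rodrigues(r)[0]; d=R.T@np.linalg.inv(K)@[u,v,1]; o=-R.T@t.ravel()
    return o+d*(z-o[2])/d[2]
def w2px(n,P):
    K,r,t,_=cam(n); return cv2.projectPoints(np.array(P,float).reshape(-1,1,3),r,t,K,None)[0].reshape(-1,2)
E
python3 - <<'E'
from h import *
for n in('top','side'): snap(n,n+'0'); print(env.get_calibration(n))
print(env.get_state())
E
```

```text
{'vertical_fov': 49.571899078913326, 'cx': 282.15309900394016, 'cy': 207.04123702215523, 'rvec': array([ 2.15655561, -2.22120252,  0.08886145]), 'tvec': array([0.00458064, 0.60239812, 0.93407227])}
{'vertical_fov': 42.380975202574966, 'cx': 280.5356049584441, 'cy': 214.17997661302059, 'rvec': array([ 2.33661674, -0.04583612,  0.04640636]), 'tvec': array([-0.58455372,  0.05701902,  1.26977071])}
{'clock': 0.1, 'joint_pos': array([-1.29761188e+00,  3.13912104e-01,  4.51107194e-02,  1.30360424e+00,
       -1.39748809e-05,  1.43119270e+00]), 'qvel': array([ 0.00095863, -0.00089553,  0.00467284, -0.00024466,  0.00061193,
        0.00071112]), 'tau': array([ 2.47364129e-03, -4.81724131e+01,  2.99244887e+01,  1.27204732e-02,
       -1.02056022e-04,  2.05535109e-06]), 'tcp_pos': array([ 0.23053293, -0.52627363,  0.23051297]), 'orientation': array([-8.02386833e-04,  9.78775934e-01,  2.04931752e-01, -6.06746302e-05]), 'wrist_force': array([ 0.500391  , -0.32380102,  0.30685495]), 'ft_torque': array([-0.01499766, -0.02541747, -0.00249667]), 'grip_force': 0.0, 'finger_gap': 0.08533720462118434}
```

View pics/top0.png

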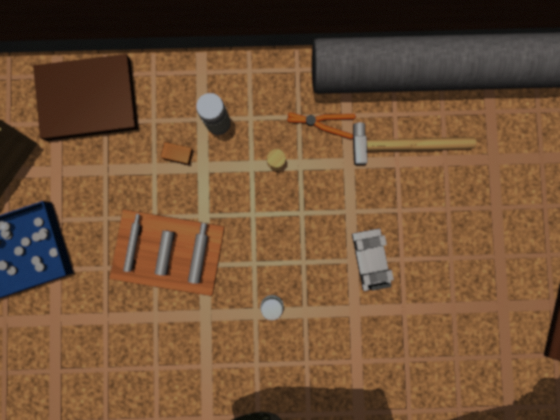

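View pics/side0.png

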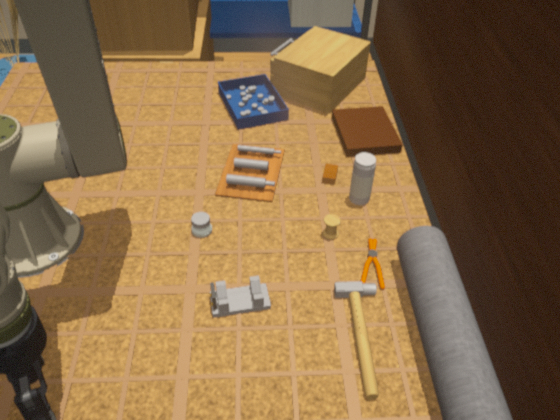

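The top view shows the plunger in the right-hand slot at about (199,254) with its nose up at (204,226), and the V-block at about (373,260). I'll zoom in on both.

Run:
```python
from h import *
im=cv2.imread('pics/top0.png')
a=im[205:300,105:230]; b=im[220:300,335:405]
A=cv2.resize(a,(500,380),interpolation=3); B=cv2.resize(b,(300,343),interpolation=3)
o=np.zeros((380,800,3),np.uint8); o[:,:500]=A; o[:343,500:]=B
o=cv2.convertScaleAbs(o,alpha=1.4)
cv2.imwrite('pics/z.png',o)
im=cv2.imread('pics/side0.png')[265:325,200:280]; cv2.imwrite('pics/zs.png',cv2.convertScaleAbs(cv2.resize(im,(640,480),interpolation=3),alpha=1.2))
```

```text
(no output)
```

View pics/z.png

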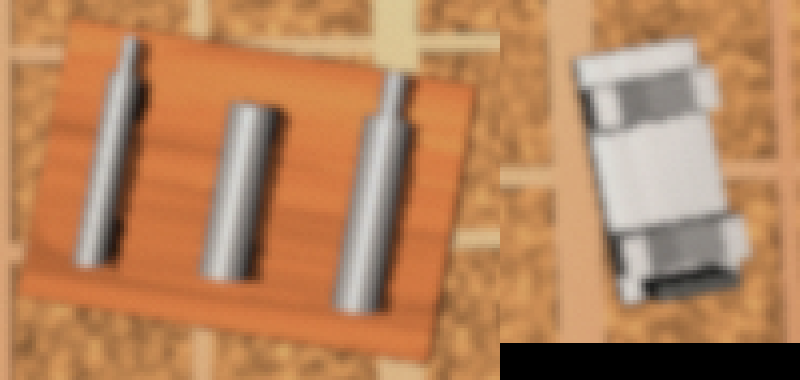

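View pics/zs.png

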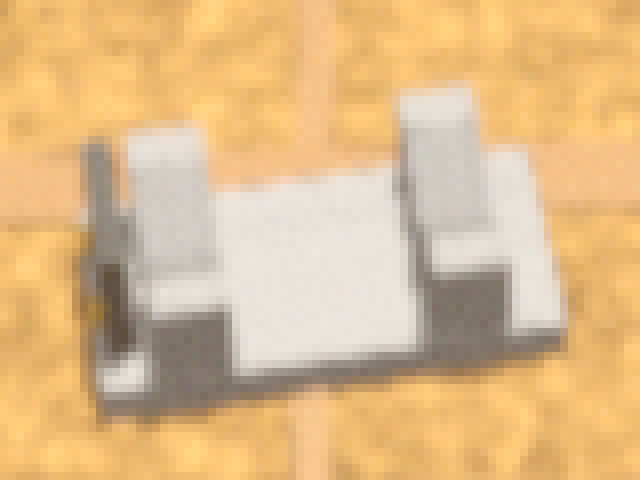

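In the top zoom the plunger's nose end is at about (397,74) and its tail at (359,312). The V-block's dark stop is at the bottom, on the robot side, so both axes point away from the robot. Next I'll fit both poses from these corner points.

```bash
cat > fit.py <<'E'
from h import *
from scipy.optimize import least_squares
def fit(obs,x0):
    f=lambda s,full=False:[ (np.array(w2px(n,[s[0]+np.cos(s[2])*p[0]-np.sin(s[2])*p[1], s[1]+np.sin(s[2])*p[0]+np.cos(s[2])*p[1],p[2]])[0])-uv) for n,uv,p in obs]
    r=least_squares(lambda s:np.ravel(f(s)),x0,loss='soft_l1',x_scale=[.01,.01,.1])
    return r.x,np.round(f(r.x),1)
tb=lambda X,Y:np.array([(X-500+.5)*70/300-.5+335,(Y+.5)*80/343-.5+220])
ta=lambda X,Y:np.array([(X+.5)/4-.5+105,(Y+.5)/4-.5+205])
sb=lambda X,Y:np.array([(X+.5)/8-.5+200,(Y+.5)/8-.5+265])
m=lambda *p:np.array(p)/1000
if __name__=='__main__':
    T=[('top',tb(*q),m(*p)) for q,p in [((576,60),(61,30,14)),((694,41),(61,-30,14)),((715,64),(46,-30,42)),((721,108),(26,-30,42)),((742,215),(-26,-30,42)),((750,258),(-46,-30,42)),((614,83),(46,18.5,42)),((625,127),(26,18.5,42)),((643,233),(-26,18.5,42))]]
    S=[('side',sb(*q),m(*p)) for q,p in [((565,330),(61,-30,14)),((528,150),(61,30,14)),((97,388),(-61,-30,14)),((400,92),(26,30,42)),((475,88),(46,30,42)),((128,132),(-46,30,42)),((200,128),(-26,30,42)),((432,272),(26,-30,42)),((510,263),(46,-30,42)),((148,318),(-46,-30,42)),((230,308),(-26,-30,42))]]
    g=px2w('top',373,260,.03); print(g)
    for o in(T,S,T+S): x,r=fit(o,[g[0],g[1],.1]); print('block',x.round(4),np.degrees(x[2]),r.tolist())
    R=[('top',ta(*q),m(*p)) for q,p in [((72,20),(75,110,8)),((474,90),(75,-110,8)),((428,360),(-75,-110,8)),((20,290),(-75,110,8))]]
    g=px2w('top',168,252,.0); x,r=fit(R,[g[0],g[1],-.1]); print('rest',x.round(4),np.degrees(x[2]),r.tolist())
    print('slot', x[:2]+.07*np.array([np.sin(x[2]),-np.cos(x[2])]))
    P=[('top',ta(*q),m(*p)) for q,p in [((397,74),(74,0,32)),((359,312),(-50,0,41)),((366,120),(50,12,29)),((411,118),(50,-12,29)),((335,308),(-50,12,29)),((383,310),(-50,-12,29))]]
    g=px2w('top',199,254,.03); x,r=fit(P,[g[0],g[1],-.1]); print('plunger',x.round(4),np.degrees(x[2]),r.tolist())
    print(w2px('side',[[x[0]+np.cos(x[2])*d,x[1]+np.sin(x[2])*d,.029] for d in(-.05,.05,.074)]))
E
python3 fit.py
python3 - <<'E'
from h import *
im=cv2.imread('pics/side0.png')[135:205,210:290]
cv2.imwrite('pics/zr.png',cv2.resize(im,(640,560),interpolation=3))
E
```

```text
[ 0.48635116 -0.19776731  0.03      ]
block [ 0.487  -0.1982  0.1457] 8.347708862724922 [[-0.1, -0.3], [0.2, -0.9], [-0.2, 0.6], [0.2, -0.0], [0.2, 0.2], [0.2, -0.1], [0.1, 0.3], [-0.6, -0.3], [-0.0, 0.2]]
block [ 0.489  -0.1994  0.1355] 7.7650994892505425 [[0.2, -0.6], [0.2, -0.4], [0.0, 0.3], [-0.2, 0.7], [-0.2, -0.1], [-0.2, 0.1], [0.3, -0.7], [-0.0, 0.7], [-0.1, 0.5], [0.2, -0.2], [-0.2, -0.3]]
block [ 0.4881 -0.1986  0.1415] 8.10768596071916 [[0.2, -1.0], [0.5, -1.4], [0.0, 0.1], [0.4, -0.5], [0.3, -0.3], [0.3, -0.6], [0.4, -0.3], [-0.4, -0.9], [0.1, -0.4], [-0.1, -1.0], [-0.4, -0.8], [-0.3, 0.2], [-0.7, 0.3], [-0.7, -0.4], [-0.7, -0.1], [-0.2, -0.8], [-0.3, 0.4], [-0.4, 0.1], [-0.2, -0.4], [-0.5, -0.5]]
rest [ 0.5155  0.233  -0.1977] -11.32650328681419 [[-0.2, -1.4], [1.3, -1.6], [0.2, 1.4], [-1.0, 1.3]]
slot [0.50176444 0.16440919]
plunger [ 0.5012  0.1631 -0.1657] -9.491770141099169 [[-0.5, -0.6], [-0.7, 0.2], [0.1, -1.4], [0.3, 0.7], [0.6, -0.1], [0.1, 0.9]]
[[225.81798045 178.76968433]
 [264.30194319 182.32214125]
 [273.59721547 183.18018839]]
```

View pics/zr.png

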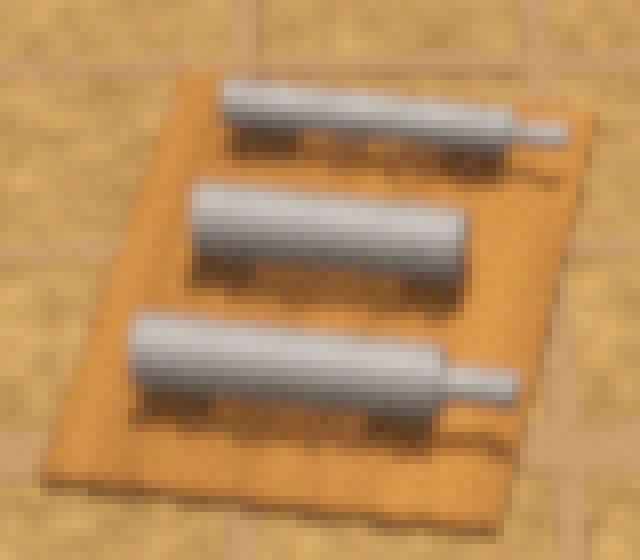

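The side view agrees with the plunger pose to about 1 mm: plunger ≈ (0.502, 0.164), yaw ≈ -10.4°, and block ≈ (0.488, -0.199), yaw ≈ 8.1°. Joint 6's range means the tool has to be turned about -146°.

Call:
servo_tool:
  increments:
    - {"grip": 0, "x": 0, "y": 0, "z": 0, "roll": -7.1}
    - {"grip": 0, "x": 0, "y": 0, "z": 0, "roll": -7.1}
    - {"grip": 0.45, "x": 0, "y": 0, "z": 0, "roll": -7.1}
    - {"grip": 0.45, "x": 0, "y": 0, "z": 0, "roll": -7.1}
    - {"grip": 0.45, "x": 0, "y": 0, "z": 0, "roll": -7.1}

```text
clock: 0.52
tcp_pos: [0.2306, -0.5264, 0.2308]
orientation: [-0.001, 0.868, 0.496, 0.0]
wrist_force: [0.2, 0.1, 0.1]
finger_gap: 0.0517
grip_force: 0.0
```

Call:
servo_tool:
  increments:
    - {"grip": 0.45, "x": 0, "y": 0, "z": 0, "roll": -7.1}
    - {"grip": 0.45, "x": 0, "y": 0, "z": 0, "roll": -7.1}
    - {"grip": 0.45, "x": 0, "y": 0, "z": 0, "roll": -7.1}
    - {"grip": 0.45, "x": 0, "y": 0, "z": 0, "roll": -7.1}
    - {"grip": 0.45, "x": 0, "y": 0, "z": 0, "roll": -7.1}

```text
clock: 0.93
tcp_pos: [0.2306, -0.5264, 0.2308]
orientation: [-0.0, 0.676, 0.737, 0.0]
wrist_force: [0.8, -0.5, 1.0]
finger_gap: 0.0467
grip_force: 0.0
```

Call:
servo_tool:
  increments:
    - {"grip": 0.45, "x": 0, "y": 0, "z": 0, "roll": -7.1}
    - {"grip": 0.45, "x": 0, "y": 0, "z": 0, "roll": -7.1}
    - {"grip": 0.45, "x": 0, "y": 0, "z": 0, "roll": -7.1}
    - {"grip": 0.45, "x": 0, "y": 0, "z": 0, "roll": -7.1}
    - {"grip": 0.45, "x": 0, "y": 0, "z": 0, "roll": -7.1}

```text
clock: 1.35
tcp_pos: [0.2305, -0.5264, 0.2308]
orientation: [-0.0, 0.419, 0.908, 0.0]
wrist_force: [0.2, -0.4, -0.4]
finger_gap: 0.0471
grip_force: 0.0
```

Call:
servo_tool:
  increments:
    - {"grip": 0.45, "x": 0, "y": 0, "z": 0, "roll": -7.1}
    - {"grip": 0.45, "x": 0, "y": 0, "z": 0, "roll": -7.1}
    - {"grip": 0.45, "x": 0, "y": 0, "z": 0, "roll": -7.1}
    - {"grip": 0.45, "x": 0, "y": 0, "z": 0, "roll": -7.1}
    - {"grip": 0.45, "x": 0, "y": 0, "z": 0, "roll": -7.1}

```text
clock: 1.77
tcp_pos: [0.2306, -0.5264, 0.2307]
orientation: [-0.0, 0.122, 0.993, 0.001]
wrist_force: [-0.5, 0.7, -0.1]
finger_gap: 0.047
grip_force: 0.0
```

Call:
servo_tool:
  increments:
    - {"grip": 0.45, "x": 0, "y": 0, "z": 0, "roll": -4.0}
    - {"grip": 0.45, "x": 0, "y": 0, "z": 0, "roll": 0}

```text
clock: 1.93
tcp_pos: [0.2306, -0.5264, 0.2308]
orientation: [-0.0, 0.089, 0.996, 0.0]
wrist_force: [0.2, -0.3, 0.2]
finger_gap: 0.0465
grip_force: 0.0
```

Call:
servo_tool:
  increments:
    - {"grip": 0.45, "x": -7.1, "y": 36.4, "z": 4, "roll": 0}
    - {"grip": 0.45, "x": -7.1, "y": 36.4, "z": 4, "roll": 0}
    - {"grip": 0.45, "x": -7.1, "y": 36.4, "z": 4, "roll": 0}
    - {"grip": 0.45, "x": -7.1, "y": 36.4, "z": 4, "roll": 0}
    - {"grip": 0.45, "x": -7.1, "y": 36.4, "z": 4, "roll": 0}

```text
clock: 2.35
tcp_pos: [0.2984, -0.3523, 0.2108]
orientation: [-0.0, 0.092, 0.996, 0.0]
wrist_force: [1.2, -0.3, -0.2]
finger_gap: 0.0468
grip_force: 0.0
```

Call:
servo_tool:
  increments:
    - {"grip": 0.45, "x": -7.1, "y": 36.4, "z": 4, "roll": 0}
    - {"grip": 0.45, "x": -7.1, "y": 36.4, "z": 4, "roll": 0}
    - {"grip": 0.45, "x": -7.1, "y": 36.4, "z": 4, "roll": 0}
    - {"grip": 0.45, "x": -7.1, "y": 36.4, "z": 4, "roll": 0}
    - {"grip": 0.45, "x": -7.1, "y": 36.4, "z": 4, "roll": 0}

```text
clock: 2.77
tcp_pos: [0.366, -0.1796, 0.1911]
orientation: [0.0, 0.092, 0.996, -0.0]
wrist_force: [0.6, -0.6, -0.6]
finger_gap: 0.0471
grip_force: 0.0
```

Call:
servo_tool:
  increments:
    - {"grip": 0.45, "x": -7.1, "y": 36.4, "z": 4, "roll": 0}
    - {"grip": 0.45, "x": -7.1, "y": 36.4, "z": 4, "roll": 0}
    - {"grip": 0.45, "x": -7.1, "y": 36.4, "z": 4, "roll": 0}
    - {"grip": 0.45, "x": -7.1, "y": 36.4, "z": 4, "roll": 0}
    - {"grip": 0.45, "x": -7.1, "y": 36.4, "z": 4, "roll": 0}

```text
clock: 3.18
tcp_pos: [0.4337, -0.0069, 0.1711]
orientation: [0.0, 0.091, 0.996, -0.0]
wrist_force: [0.2, -0.9, 1.1]
finger_gap: 0.0472
grip_force: 0.0
```

Call:
servo_tool:
  increments:
    - {"grip": 0.45, "x": -7.2, "y": 36, "z": 10, "roll": 0}
    - {"grip": 0.45, "x": -7.2, "y": 36, "z": 10, "roll": 0}
    - {"grip": 0.45, "x": -7.2, "y": 36, "z": 10, "roll": 0}
    - {"grip": 0.45, "x": -7.2, "y": 36, "z": 10, "roll": 0}
    - {"grip": 0.45, "x": -7.2, "y": 36, "z": 10, "roll": 0}

```text
clock: 3.6
tcp_pos: [0.5014, 0.1638, 0.1206]
orientation: [-0.0, 0.091, 0.996, -0.0]
wrist_force: [0.2, -0.8, 0.4]
finger_gap: 0.0471
grip_force: 0.0
```

Call:
servo_tool:
  increments:
    - {"grip": 0.45, "x": 0, "y": 0, "z": 15, "roll": 0}
    - {"grip": 0.45, "x": 0, "y": 0, "z": 15, "roll": 0}
    - {"grip": 0.45, "x": 0, "y": 0, "z": 0, "roll": 0}

```text
clock: 3.85
tcp_pos: [0.4989, 0.1624, 0.0881]
orientation: [-0.003, 0.09, 0.996, -0.001]
wrist_force: [-1.1, -0.3, -0.3]
finger_gap: 0.0468
grip_force: 0.0
```

Run:
```python
from h import *
a=snap('top','t1'); b=snap('side','s1'); s=env.get_state(); print(s['tcp_pos'],s['orientation'],s['joint_pos'])
A=cv2.resize(a[190:310,120:250],(390,360),interpolation=3); B=cv2.resize(b[95:215,195:325],(390,360),interpolation=3)
cv2.imwrite('pics/v1.png',np.hstack([A,B])[:,:,::-1])
```

```text
[0.50040467 0.16174772 0.0907386 ] [-1.05360627e-03  9.07763172e-02  9.95870692e-01 -3.38864640e-04] [ 1.59996570e-01  3.07440093e-01 -3.21521485e-01  9.44044248e-01
 -1.33343264e-04  3.41799735e-01]
```

View pics/v1.png

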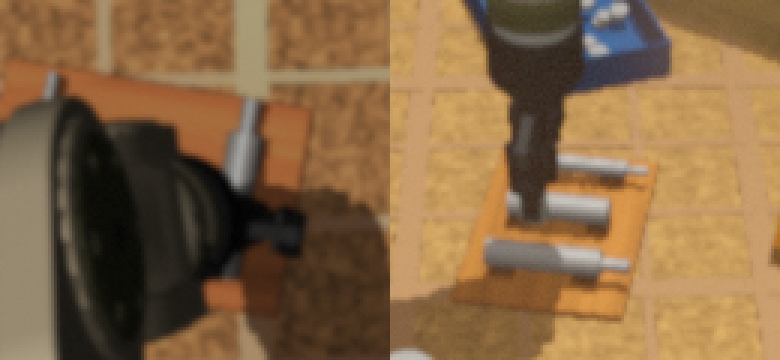

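The gripper stands over the plunger, with its fingers straddling across the bar. I'll descend part of the way and check again.

Call:
servo_tool:
  increments:
    - {"grip": 0.45, "x": 0, "y": 0, "z": 10, "roll": 0}
    - {"grip": 0.45, "x": 0, "y": 0, "z": 10, "roll": 0}
    - {"grip": 0.45, "x": 0, "y": 0, "z": 10, "roll": 0}
    - {"grip": 0.45, "x": 0, "y": 0, "z": 0, "roll": 0}
    - {"grip": 0.45, "x": 0, "y": 0, "z": 0, "roll": 0}

```text
clock: 4.37
tcp_pos: [0.5005, 0.1614, 0.0605]
orientation: [-0.001, 0.091, 0.996, -0.0]
wrist_force: [0.4, -0.2, 1.5]
finger_gap: 0.047
grip_force: 0.0
```

Run:
```python
from h import *
b=snap('side','s2'); a=snap('top','t2');s=env.get_state(); p=s['tcp_pos'];print(p,s['orientation'],s['wrist_force'])
print(w2px('side',[p]),w2px('top',[p]))
for n,i,(x,y,w,h),k in (('a',a,(160,210,75,90),5),('b',b,(205,130,75,90),5)): pass
A=cv2.resize(a[215:290,165:245],(400,375),interpolation=3);B=cv2.resize(b[125:200,210:290],(400,375),interpolation=3)
cv2.imwrite('pics/v2.png',cv2.convertScaleAbs(np.hstack([A,B])[:,:,::-1],alpha=1.6))
```

```text
[0.50141342 0.16167113 0.0613981 ] [ 7.31309722e-05  9.04049914e-02  9.95905082e-01 -1.88330922e-05] [ 0.80114123 -0.97560249  0.79154548]
[[244.77153151 171.09708845]] [[196.19542157 258.57104979]]
```

View pics/v2.png

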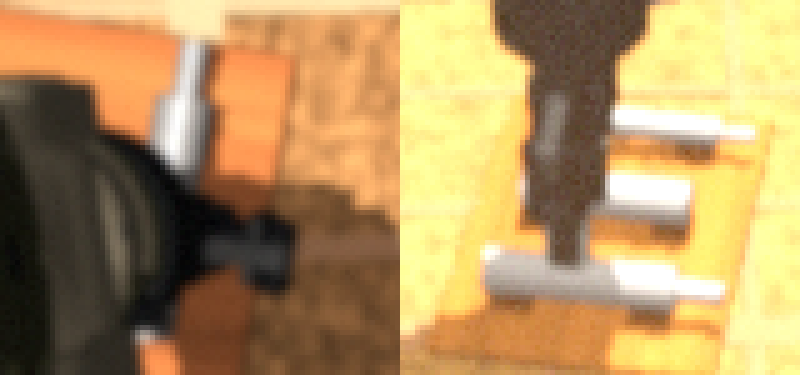

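The near fingertip is over the plunger's mid-length in the side view. I'll descend with a 2 mm correction across and close.

Call:
servo_tool:
  increments:
    - {"grip": 0.45, "x": -1, "y": 2, "z": 12, "roll": 0}
    - {"grip": 0.45, "x": 0, "y": 0, "z": 12, "roll": 0}
    - {"grip": 0.45, "x": 0, "y": 0, "z": 12, "roll": 0}
    - {"grip": 0.45, "x": 0, "y": 0, "z": 8, "roll": 0}
    - {"grip": 0.45, "x": 0, "y": 0, "z": 4, "roll": 0}

```text
clock: 4.88
tcp_pos: [0.5023, 0.1635, 0.0126]
orientation: [-0.0, 0.09, 0.996, -0.0]
wrist_force: [-0.8, 0.3, -0.3]
finger_gap: 0.0468
grip_force: 0.0
```

Call:
servo_tool:
  increments:
    - {"grip": 0.45, "x": 0, "y": 0, "z": 0, "roll": 0}
    - {"grip": 0.45, "x": 0, "y": 0, "z": 0, "roll": 0}

```text
clock: 5.05
tcp_pos: [0.5029, 0.1636, 0.0136]
orientation: [0.0, 0.09, 0.996, -0.0]
wrist_force: [-0.7, -0.4, 0.3]
finger_gap: 0.0468
grip_force: 0.0
```

Call:
servo_tool:
  increments:
    - {"grip": 1, "x": 0, "y": 0, "z": 1.5, "roll": 0}
    - {"grip": 1, "x": 0, "y": 0, "z": 0, "roll": 0}
    - {"grip": 1, "x": 0, "y": 0, "z": 0, "roll": 0}
    - {"grip": 1, "x": 0, "y": 0, "z": 0, "roll": 0}
    - {"grip": 1, "x": 0, "y": 0, "z": 0, "roll": 0}
  grip_force: 70

```text
clock: 5.47
tcp_pos: [0.5033, 0.164, 0.0126]
orientation: [0.001, 0.09, 0.996, 0.0]
wrist_force: [0.2, 1.9, 7.0]
finger_gap: 0.0218
grip_force: 68.5
```

Call:
servo_tool:
  increments:
    - {"grip": 1, "x": 0, "y": 0, "z": 0, "roll": 0}
    - {"grip": 1, "x": 0, "y": 0, "z": 0, "roll": 0}
    - {"grip": 1, "x": 0, "y": 0, "z": 0, "roll": 0}

```text
clock: 5.72
tcp_pos: [0.5033, 0.164, 0.0125]
orientation: [0.001, 0.09, 0.996, 0.0]
wrist_force: [0.0, 1.9, 5.2]
finger_gap: 0.0219
grip_force: 68.5
```

Call:
servo_tool:
  increments:
    - {"grip": 1, "x": 0, "y": 0, "z": -4, "roll": 0}
    - {"grip": 1, "x": 0, "y": 0, "z": -8, "roll": 0}
    - {"grip": 1, "x": 0, "y": 0, "z": -8, "roll": 0}
    - {"grip": 1, "x": 0, "y": 0, "z": 0, "roll": 0}
    - {"grip": 1, "x": 0, "y": 0, "z": 0, "roll": 0}

```text
clock: 6.13
tcp_pos: [0.5031, 0.1636, 0.0323]
orientation: [0.001, 0.09, 0.996, 0.0]
wrist_force: [-0.1, -0.3, -5.0]
finger_gap: 0.0217
grip_force: 68.7
```

Call:
servo_tool:
  increments:
    - {"grip": 1, "x": 0, "y": 0, "z": -15, "roll": 0}
    - {"grip": 1, "x": 0, "y": 0, "z": -15, "roll": 0}
    - {"grip": 1, "x": 0, "y": 0, "z": -15, "roll": 0}
    - {"grip": 1, "x": 0, "y": 0, "z": -15, "roll": 0}
    - {"grip": 1, "x": 0, "y": 0, "z": -10, "roll": 0}

```text
clock: 6.55
tcp_pos: [0.5029, 0.1636, 0.1028]
orientation: [0.0, 0.09, 0.996, 0.0]
wrist_force: [1.1, -0.4, -3.4]
finger_gap: 0.0222
grip_force: 68.8
```

Call:
servo_tool:
  increments:
    - {"grip": 1, "x": 0, "y": 0, "z": 0, "roll": 0}
    - {"grip": 1, "x": 0, "y": 0, "z": 0, "roll": 0}
    - {"grip": 1, "x": 0, "y": 0, "z": 0, "roll": 0}

```text
clock: 6.8
tcp_pos: [0.5019, 0.1635, 0.1008]
orientation: [-0.001, 0.09, 0.996, -0.0]
wrist_force: [0.5, 0.8, -3.6]
finger_gap: 0.022
grip_force: 68.9
```

Run:
```python
from h import *
b=snap('side','s3'); a=snap('top','t3');s=env.get_state(); p=s['tcp_pos'];print(p,s['orientation'],s['wrist_force'],s['ft_torque'],s['joint_pos'])
h=2*np.arctan2(s['orientation'][2],s['orientation'][1])+np.pi;print(np.degrees(h))
print(w2px('side',[[p[0]+np.cos(h)*d,p[1]+np.sin(h)*d,p[2]+.016] for d in(-.05,0,.05,.074)]))
A=cv2.resize(a[205:285,165:245],(400,400),interpolation=3);B=cv2.resize(b[105:185,210:290],(400,400),interpolation=3)
cv2.imwrite('pics/v3.png',cv2.convertScaleAbs(np.hstack([A,B])[:,:,::-1],alpha=1.4))
```

```text
[0.50170389 0.1634595  0.10055888] [-1.05517658e-03  9.01807453e-02  9.95924802e-01 -3.29656754e-04] [ 0.31295849  0.73890337 -5.01028748] [ 0.01188274 -0.05063466  0.04229985] [ 1.62826856e-01  3.01619516e-01 -3.02996227e-01  9.68388804e-01
 -1.09795326e-04  3.43433945e-01]
349.65198302897795
[[224.30137746 151.25092128]
 [244.30001312 153.21237623]
 [264.42264123 155.18599229]
 [274.12588395 156.13768089]]
```

View pics/v3.png

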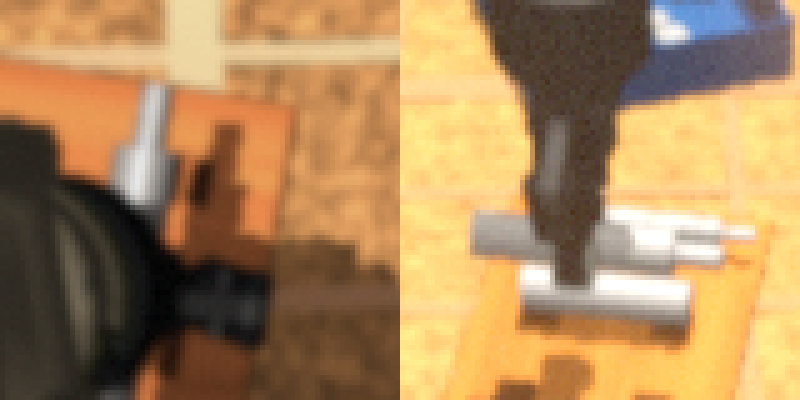

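The plunger is held level and centred on the TCP: its ends at (224,151) and (274,156) match the prediction, and the weight reads about 3.6 N. Next I'll turn it and carry it to the V-block.

Call:
servo_tool:
  increments:
    - {"grip": 1, "x": 0, "y": 0, "z": 0, "roll": -6.1}
    - {"grip": 1, "x": 0, "y": 0, "z": 0, "roll": -6.1}
    - {"grip": 1, "x": 0, "y": 0, "z": 0, "roll": -6.1}
    - {"grip": 1, "x": 3, "y": -18, "z": 0, "roll": 0}
    - {"grip": 1, "x": 5.5, "y": -33, "z": 0, "roll": 0}

```text
clock: 7.32
tcp_pos: [0.5009, 0.1137, 0.1009]
orientation: [-0.0, -0.072, 0.997, 0.001]
wrist_force: [1.9, -0.8, -4.2]
finger_gap: 0.0219
grip_force: 69.3
```

Call:
servo_tool:
  increments:
    - {"grip": 1, "x": 5.5, "y": -33, "z": 0, "roll": 0}
    - {"grip": 1, "x": 5.5, "y": -33, "z": 0, "roll": 0}
    - {"grip": 1, "x": 5.5, "y": -33, "z": 0, "roll": 0}
    - {"grip": 1, "x": 5.5, "y": -33, "z": 0, "roll": 0}
    - {"grip": 1, "x": 5.5, "y": -33, "z": 0, "roll": 0}

```text
clock: 7.73
tcp_pos: [0.496, -0.0566, 0.101]
orientation: [-0.001, -0.069, 0.998, 0.0]
wrist_force: [-0.1, 0.3, -3.3]
finger_gap: 0.0221
grip_force: 69.3
```

Call:
servo_tool:
  increments:
    - {"grip": 1, "x": 5.5, "y": -33, "z": 0, "roll": 0}
    - {"grip": 1, "x": 5.5, "y": -33, "z": 0, "roll": 0}
    - {"grip": 1, "x": 5.5, "y": -33, "z": 0, "roll": 0}
    - {"grip": 1, "x": 5, "y": -26, "z": 0, "roll": 0}
    - {"grip": 1, "x": 1, "y": -16, "z": 0, "roll": 0}

```text
clock: 8.15
tcp_pos: [0.4933, -0.2009, 0.1009]
orientation: [-0.001, -0.068, 0.998, -0.0]
wrist_force: [0.3, 0.4, -3.9]
finger_gap: 0.0216
grip_force: 69.3
```

Call:
servo_tool:
  increments:
    - {"grip": 1, "x": 0, "y": 0, "z": 0, "roll": 0}
    - {"grip": 1, "x": 0, "y": 0, "z": 0, "roll": 0}
    - {"grip": 1, "x": 0, "y": 0, "z": 0, "roll": 0}
    - {"grip": 1, "x": 0, "y": 0, "z": 0, "roll": 0}
    - {"grip": 1, "x": 0, "y": 0, "z": 0, "roll": 0}

```text
clock: 8.57
tcp_pos: [0.4939, -0.1969, 0.1015]
orientation: [-0.0, -0.07, 0.998, 0.0]
wrist_force: [-0.4, -0.3, -4.1]
finger_gap: 0.0219
grip_force: 69.3
```

```bash
cat > look.py <<'E'
import sys
from h import *
b=snap('side','s'+sys.argv[1]); a=snap('top','t'+sys.argv[1]);s=env.get_state(); p=s['tcp_pos'];print(p,s['wrist_force'],s['ft_torque'],s['finger_gap'])
h=2*np.arctan2(s['orientation'][2],s['orientation'][1])+np.pi;print('heading',np.degrees(h)-360)
for n in('side','top'): print(n,w2px(n,[[p[0]+np.cos(h)*d,p[1]+np.sin(h)*d,p[2]+.0165] for d in(-.05,0,.05,.074)]).round(1).tolist())
A=cv2.resize(a[220:300,335:415],(400,400),interpolation=3);B=cv2.resize(b[240:320,200:280],(400,400),interpolation=3)
cv2.imwrite(f'pics/v{sys.argv[1]}.png',cv2.convertScaleAbs(np.hstack([A,B])[:,:,::-1],alpha=1.2))
E
python3 look.py 4
```

```text
[ 0.49409888 -0.19711969  0.10177804] [-0.16916339  0.2587042  -3.55841694] [-0.00388537  0.00741751 -0.03999044] 0.02199736936553871
heading 8.033210887019834
side [[215.0, 267.7], [240.3, 264.4], [265.3, 261.1], [277.2, 259.6]]
top [[387.2, 284.4], [382.2, 257.9], [377.3, 231.6], [375.0, 219.1]]
```

View pics/v4.png

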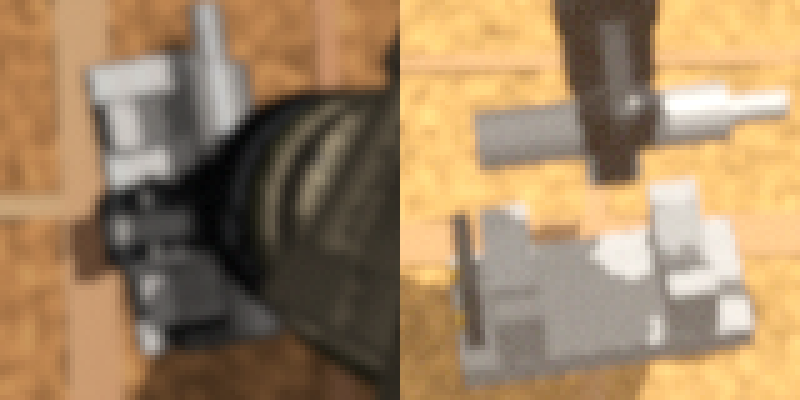

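The tail is at (215,268), as predicted, and clear of the stop, and the plunger is parallel to the groove. I'll lower it.

Call:
servo_tool:
  increments:
    - {"grip": 1, "x": 0, "y": 0, "z": 10, "roll": 0}
    - {"grip": 1, "x": 0, "y": 0, "z": 14, "roll": 0}
    - {"grip": 1, "x": 0, "y": 0, "z": 14, "roll": 0}
    - {"grip": 1, "x": 0, "y": 0, "z": 10, "roll": 0}
    - {"grip": 1, "x": 0, "y": 0, "z": 5, "roll": 0}

```text
clock: 9.08
tcp_pos: [0.493, -0.1971, 0.0468]
orientation: [-0.001, -0.07, 0.998, 0.001]
wrist_force: [-0.4, -0.3, -3.6]
finger_gap: 0.0223
grip_force: 69.3
```

Call:
servo_tool:
  increments:
    - {"grip": 1, "x": 0, "y": 0, "z": 5, "roll": 0}
    - {"grip": 1, "x": 0, "y": 0, "z": 5, "roll": 0}
    - {"grip": 1, "x": 0, "y": 0, "z": 4, "roll": 0}
    - {"grip": 1, "x": 0, "y": 0, "z": 0, "roll": 0}
    - {"grip": 1, "x": 0, "y": 0, "z": 0, "roll": 0}

```text
clock: 9.5
tcp_pos: [0.4942, -0.1981, 0.0349]
orientation: [0.0, -0.069, 0.998, -0.0]
wrist_force: [0.3, -0.2, -4.8]
finger_gap: 0.0223
grip_force: 69.3
```

Call:
servo_tool:
  increments:
    - {"grip": 1, "x": 0, "y": 0, "z": 3, "roll": 0}
    - {"grip": 1, "x": 0, "y": 0, "z": 1.5, "roll": 0}
    - {"grip": 1, "x": 0, "y": 0, "z": 0, "roll": 0}
    - {"grip": 1, "x": 0, "y": 0, "z": 0, "roll": 0}

```text
clock: 9.83
tcp_pos: [0.494, -0.198, 0.0303]
orientation: [-0.0, -0.069, 0.998, -0.0]
wrist_force: [-0.2, 0.6, -4.8]
finger_gap: 0.0217
grip_force: 69.3
```

Call:
servo_tool:
  increments:
    - {"grip": 1, "x": 0, "y": 0, "z": 1.5, "roll": 0}
    - {"grip": 1, "x": 0, "y": 0, "z": 1.5, "roll": 0}
    - {"grip": 1, "x": 0, "y": 0, "z": 0, "roll": 0}
    - {"grip": 1, "x": 0, "y": 0, "z": 0, "roll": 0}

```text
clock: 10.17
tcp_pos: [0.4939, -0.198, 0.0272]
orientation: [-0.0, -0.069, 0.998, 0.0]
wrist_force: [1.0, -0.2, -4.1]
finger_gap: 0.0219
grip_force: 69.3
```

Call:
servo_tool:
  increments:
    - {"grip": 1, "x": 1, "y": 0, "z": 0, "roll": 0}
    - {"grip": 1, "x": 1, "y": 0, "z": 0, "roll": 0}
    - {"grip": 1, "x": 1, "y": 0, "z": 0, "roll": 0}
    - {"grip": 1, "x": 0, "y": 0, "z": 0, "roll": 0}
    - {"grip": 1, "x": 0, "y": 0, "z": 0, "roll": 0}

```text
clock: 10.58
tcp_pos: [0.491, -0.1985, 0.0274]
orientation: [0.0, -0.069, 0.998, -0.0]
wrist_force: [1.4, -0.0, -4.4]
finger_gap: 0.0219
grip_force: 69.3
```

Call:
servo_tool:
  increments:
    - {"grip": 1, "x": 1, "y": 0, "z": 0, "roll": 0}
    - {"grip": 1, "x": 0, "y": 0, "z": 0, "roll": 0}
    - {"grip": 1, "x": 0, "y": 0, "z": 0, "roll": 0}

```text
clock: 10.83
tcp_pos: [0.4901, -0.1986, 0.0273]
orientation: [-0.0, -0.069, 0.998, -0.0]
wrist_force: [-0.0, -0.0, -4.6]
finger_gap: 0.0217
grip_force: 69.3
```

Call:
servo_tool:
  increments:
    - {"grip": 1, "x": 0.7, "y": 0, "z": 0, "roll": 0}
    - {"grip": 1, "x": 0, "y": 0, "z": 0, "roll": 0}
    - {"grip": 1, "x": 0, "y": 0, "z": 0, "roll": 0}

```text
clock: 11.08
tcp_pos: [0.4895, -0.1987, 0.0274]
orientation: [0.0, -0.069, 0.998, -0.0]
wrist_force: [-0.6, 0.3, -3.7]
finger_gap: 0.022
grip_force: 69.3
```

Call:
servo_tool:
  increments:
    - {"grip": 1, "x": 0.7, "y": 0, "z": 0, "roll": 0}
    - {"grip": 1, "x": 0, "y": 0, "z": 0, "roll": 0}
    - {"grip": 1, "x": 0, "y": 0, "z": 0, "roll": 0}

```text
clock: 11.33
tcp_pos: [0.4895, -0.1988, 0.0275]
orientation: [0.001, -0.069, 0.998, -0.0]
wrist_force: [3.4, 1.0, -4.8]
finger_gap: 0.0216
grip_force: 69.3
```

Call:
servo_tool:
  increments:
    - {"grip": 1, "x": 0.7, "y": 0, "z": 0, "roll": 0}
    - {"grip": 1, "x": 0, "y": 0, "z": 0, "roll": 0}
    - {"grip": 1, "x": 0, "y": 0, "z": 0, "roll": 0}

```text
clock: 11.58
tcp_pos: [0.4895, -0.1988, 0.0277]
orientation: [0.001, -0.07, 0.998, 0.0]
wrist_force: [5.6, 2.0, -5.7]
finger_gap: 0.0219
grip_force: 69.4
```

The plunger touches the stop at x = 0.4895. I'll ease off and lower by feel.

Call:
servo_tool:
  increments:
    - {"grip": 1, "x": -1, "y": 0, "z": 1, "roll": 0}
    - {"grip": 1, "x": 0, "y": 0, "z": 0.5, "roll": 0}
    - {"grip": 1, "x": 0, "y": 0, "z": 0, "roll": 0}
    - {"grip": 1, "x": 0, "y": 0, "z": 0, "roll": 0}

```text
clock: 11.92
tcp_pos: [0.4895, -0.1989, 0.0261]
orientation: [0.0, -0.069, 0.998, -0.0]
wrist_force: [3.2, 0.9, -2.4]
finger_gap: 0.0215
grip_force: 69.7
```

Call:
servo_tool:
  increments:
    - {"grip": 1, "x": 0, "y": 0, "z": 0.7, "roll": 0}
    - {"grip": 1, "x": 0, "y": 0, "z": 0, "roll": 0}
    - {"grip": 1, "x": 0, "y": 0, "z": 0, "roll": 0}

```text
clock: 12.17
tcp_pos: [0.4895, -0.1988, 0.0256]
orientation: [0.001, -0.069, 0.998, -0.0]
wrist_force: [1.6, 2.5, 3.4]
finger_gap: 0.0221
grip_force: 70.2
```

Call:
servo_tool:
  increments:
    - {"grip": 1, "x": 0, "y": 0.5, "z": 0.3, "roll": 0}
    - {"grip": 1, "x": 0, "y": 0, "z": 0, "roll": 0}
    - {"grip": 1, "x": 0, "y": 0, "z": 0, "roll": 0}
    - {"grip": 1, "x": 0, "y": 0, "z": 0, "roll": 0}

```text
clock: 12.5
tcp_pos: [0.4895, -0.1987, 0.0255]
orientation: [0.001, -0.069, 0.998, -0.001]
wrist_force: [2.9, 1.4, 6.3]
finger_gap: 0.022
grip_force: 70.4
```

```bash
cat > st.py <<'E'
from h import *
L=[]
for i in range(4): env.read_camera('top'); s=env.get_state(); L.append(np.r_[s['wrist_force'],s['ft_torque'],s['tcp_pos']])
m=np.mean(L,0); t=np.radians(8); print(m.round(4), 'along',m[0]*np.cos(t)+m[1]*np.sin(t),'across',-m[0]*np.sin(t)+m[1]*np.cos(t),s['clock'])
E
python3 st.py
```

```text
[ 1.9537  2.0691  5.8432  0.342  -0.553   0.2356  0.4895 -0.1987  0.0255] along 2.22264432739908 across 1.777024547660775 12.7
```

Call:
servo_tool:
  increments:
    - {"grip": 1, "x": 0, "y": 0.7, "z": 0.5, "roll": 0}
    - {"grip": 1, "x": 0, "y": 0, "z": 0.3, "roll": 0}
    - {"grip": 1, "x": 0, "y": 0, "z": 0, "roll": 0}
    - {"grip": 1, "x": 0, "y": 0, "z": 0, "roll": 0}
    - {"grip": 1, "x": 0, "y": 0, "z": 0, "roll": 0}

```text
clock: 13.12
tcp_pos: [0.4895, -0.1986, 0.0253]
orientation: [0.001, -0.069, 0.998, -0.001]
wrist_force: [-0.1, 0.2, 9.5]
finger_gap: 0.022
grip_force: 70.9
```

```bash
python3 st.py
```

```text
[ 0.6496  1.2078  9.5209  0.1583 -0.211   0.3106  0.4895 -0.1986  0.0253] along 0.8114016165139488 across 1.1056767365956124 13.3167
```

Call:
servo_tool:
  increments:
    - {"grip": 1, "x": 0.3, "y": 0.6, "z": 0.6, "roll": 0}
    - {"grip": 1, "x": 0, "y": 0, "z": 0.6, "roll": 0}
    - {"grip": 1, "x": 0, "y": 0, "z": 0.4, "roll": 0}
    - {"grip": 1, "x": 0, "y": 0, "z": 0, "roll": 0}
    - {"grip": 1, "x": 0, "y": 0, "z": 0, "roll": 0}

```text
clock: 13.73
tcp_pos: [0.4896, -0.1986, 0.0251]
orientation: [0.001, -0.069, 0.998, -0.002]
wrist_force: [-1.6, 1.0, 19.7]
finger_gap: 0.0219
grip_force: 72.0
```

```bash
python3 st.py; python3 look.py 5
```

```text
[-1.7622  1.5445 19.4736  0.2218  0.3479  0.4259  0.4896 -0.1986  0.0251] along -1.5301165635096525 across 1.7747150294018827 13.9333
[ 0.48955535 -0.19857073  0.0250844 ] [-2.26854061  1.39463685 19.42435504] [0.21301307 0.27887956 0.37288544] 0.02177764113866443
heading 7.954660752122493
side [[215.1, 292.5], [239.3, 289.3], [263.1, 286.0], [274.5, 284.5]]
top [[379.0, 283.0], [374.5, 258.7], [370.1, 234.5], [367.9, 223.0]]
```

View pics/v5.png

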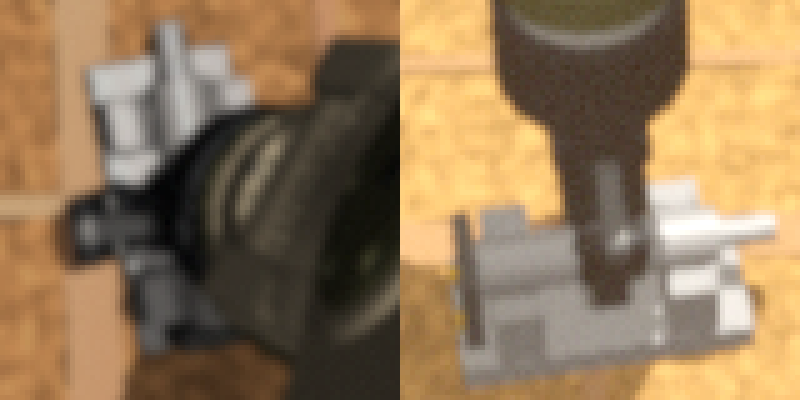

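The plunger lies in the V with its tail against the stop at about (215,292) and its nose out over the open end. The push is 19.4 N and nearly symmetric, so I'll ease it slightly and let it settle.

Call:
servo_tool:
  increments:
    - {"grip": 1, "x": 0, "y": 0.3, "z": -0.2, "roll": 0}
    - {"grip": 1, "x": 0, "y": 0, "z": 0, "roll": 0}
    - {"grip": 1, "x": 0, "y": 0, "z": 0, "roll": 0}
    - {"grip": 1, "x": 0, "y": 0, "z": 0, "roll": 0}
    - {"grip": 1, "x": 0, "y": 0, "z": 0, "roll": 0}

```text
clock: 14.45
tcp_pos: [0.4896, -0.1986, 0.0251]
orientation: [0.001, -0.069, 0.998, -0.002]
wrist_force: [-1.6, -0.4, 17.9]
finger_gap: 0.0217
grip_force: 71.7
```

```bash
python3 st.py; python3 -c "
from workcell import env
s=env.get_state(); print(s['wrist_force'],s['grip_force'],s['tcp_pos'])
if 15<s['wrist_force'][2]<20.5: print(env.hand_in())"
```

```text
[-1.72780e+00  3.70400e-01  1.71806e+01 -1.28000e-02  2.69700e-01
  4.03900e-01  4.89600e-01 -1.98500e-01  2.51000e-02] along -1.659452820444206 across 0.6072119879433022 14.65
[-1.87341186  1.08677738 17.36714298] 71.74735307693481 [ 0.4896023  -0.19856382  0.02511509]
the job is handed in; nothing more can be done
None
```

The plunger is in the V-block against the end stop with its nose at the open end, and I handed the job in still holding it down at about 17 N with about 0.6 N sideways; no verdict came back.

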